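# Latch the lens tray covers in the desk drawer

## Robot

A 6-joint arm with a two-finger parallel gripper is mounted at the origin on the work surface. World frame = base frame: x ahead of the robot, y to its left, z up, the work surface at z = 0. Lengths are in m, angles in rad, forces in N, time in s.
With the tool pointing down it reaches from about 0.225 to 0.875 m from the base axis. Payload 3.4 kg.
Tool frame: the origin (TCP) lies where the fingers leave the gripper's body, on its centre line; the fingertips stand 73 mm ahead of it and the grasp point (between the pads) lies 54 mm ahead of it (manip.pinch_z is the distance from the TCP to the grasp point, in m); z points along the fingers, y is the line along which they close (so a half turn about z gives the same grasp; the last joint's range is limited). The gripper opens to 85 mm and grips with 20 to 120 N. Pads are 22 mm wide; open, the fingers measure 114 mm over their backs; the gripper's body (76 mm by 85 mm) begins 54 mm behind the grasp point. The pads swing forward as they close: fully open they stand 13 mm farther back than shut.
Start: joints at [-1.405, 0.276, 1.505, -0, 1.361, -0.121], TCP at [0.163, -0.552, 0.304] pointing down, gripper open.
Joint ranges: [-2.89, 2.89], [-0.75, 2.08], [0.22, 2.7], [-1.18, 4.32], [0.11, 2.71], [-2.7, 2.7]. Speed limits (rad/s): [2.57, 2.57, 3.14, 3.14, 3.14, 3.14].

## Interface

Orientations are given as a unit quaternion [w, x, y, z].
In Python, from rig import readout, imaging, manip gives the robot as it stands. The module is installed in compiled form; this text tells all that it offers.
- The arm moves only by the tool servo_tool, never from a script. Its argument "moves" is a list of rows, each an object with "dp": the shift along the tool's x, y, z in units of 0.2 m (1.0 is 0.2 m), a list of three; "delta_rot": the turn, a rotation vector about the tool's x, y, z in units of 0.1 rad (1.0 is 0.1 rad), a list of three; "fingers": the opening, from 0 (shut) to 1 (fully open). In form: [{"dp": [dx, dy, dz], "delta_rot": [wx, wy, wz], "fingers": fingers}, ...]. A call has 1 to 5 rows; each row shifts and turns the commanded pose from where the row before left it, along the tool's axes as they then stand; what a row does not reach is not made up. A row lasts 1/10 s, in which the tool goes at most 50 mm and 8.59 degrees, less where a joint would pass 70% of its speed; a pose out of reach is approached as far as the arm can. A call with a number of a shift or a turn outside -1 to 1 is refused whole. A call with a gripper value outside its range is refused whole. The fingers move at their own pace and stop on an object; "force" is the grip in N (left out, the last holds). Time passes only in rows, so rows that do not move let the fingers close. It gives the time, the measured TCP pose, the force, the opening and the grip force at its end, in the units of the state.
- readout.get_state(): the state, without advancing time (a new reading comes with each control period).
- imaging.get_image(name): name is "side" or "top" or "wrist"; returns (picture, depth): 384x512x3 uint8, red, green, blue; 384x512 float32, m along the optical axis (not along the pixel's ray), 0 where there is no reading.
- imaging.calibration(name): a dict with "intrinsics" (3x3 intrinsics, pixels), "R" (3x3) and "t" (3): a world point X has camera coordinates R X + t; the wrist camera has in their place "hand_eye" (4x4, takes a point from camera to tool coordinates, whose origin is the TCP and whose axes are the flange's). Camera axes: x right, y down, z forward; pixel columns grow to the right and rows downward; lengths in m; the calibration is good to about 2 mm. The wrist camera is an equidistant fisheye: a pixel r from the principal point sees the ray r / f radians off the axis. A picture is of the moment at which its call begins: read the wrist's pose just before it. calibration takes no time and is no camera call.
- manip.sign_off(): hands the job in; it is judged then, once.
The state is a dict: "clock": time; "qpos": joint angles; "qd": joint speeds; "effort": joint torques, N m; "position": TCP position; "ee_rot": TCP orientation; "contact_force": force on the tool from outside, world axes, zero at the start; "moment": the same for the moment, N m; "width": finger opening in m; "gripper_force": force on a finger pad.
Only numpy, scipy, OpenCV 4.12 (cv2) and the standard library are available. Lean on these libraries where they do the work, as an engineer would, in place of code of your own. Each camera call takes 0.05 s, during which the arm holds its last target. There are 200 camera calls.

## Task

The covers of the two lens trays in the top drawer of the desk drawer unit were left unlatched. Pull the top drawer fully out, press both hinged covers down, firmly but without leaning hard on them, until their catches hold them shut, then push the drawer fully home. Keep the lower drawer shut and do not disturb the bottle, the spray bottle or the spectacle case.

Things in the scene. Friction and masses are not known exactly. Their poses are not given: they have to be found in the camera images.
- unit: Fixed desk drawer unit, grey carcass with two white drawer fronts, a deep one above a shallow one: 205 mm deep (its x) x 300 wide (y) x 167 high. Origin: centre of its underside, on the desk. Its -x axis points out of the drawer fronts, the way the drawers open; y is across, z up. The front faces lie 102 mm from the origin.
- unit_drawer0 (a joint): Top drawer's slide, m: 0 fully home, grows as it is pulled out, stop at 0.135. About 1 N of friction; stays where it is left. Front 294 mm wide, 95 high; box 258 mm wide inside, its 6 mm walls end 28 mm above the shut covers' tops. The covers come clear of the carcass only when it is nearly fully out.
- unit_drawer0_handle (a point): Middle of the top drawer's handle bar (moves with the drawer): a horizontal steel bar of 11 mm diameter, 120 mm long along the unit's y, its axis 35 mm in front of the drawer front and 38 mm below the unit's top (129 mm above the desk); nothing else is between bar and drawer front but its two end posts, 102 mm apart.
- unit_drawer1 (a joint): Lower, shallow drawer's slide (front 42 mm high, with the same handle bar), m: 0 shut, grows as it opens. To stay shut.
- cover_left (a joint): Hinge of the left tray's cover (unit's +y side), rad: 0 flat, grows as the front edge rises; ajar at 0.18 to 0.32 while unlatched, springs up again if let go too soon. White plate 113 mm long (unit's x), 122 wide, 4 thick, with a 50 mm wide thumb tab 11 mm out from the middle of its front edge (the handle side); hinged at its rear edge. Stands up to 60 N.
- cover_right (a joint): The same cover on the right tray (unit's -y side). Each has a sprung catch at the middle of its front edge that resists from about 0.07 rad, snaps over below 0.04 (some 7 N pressed near the front edge) and then holds the cover at 0 to 0.015; below 0.03 it is latched. The shut cover rests on its rigid tray.
- cover_left_press (a point): Point on the left cover's top surface, in the middle of its width, 95 mm in front of its hinge line (18 mm behind the plate's front edge); a good place to press. Moves with the cover; 116 mm above the desk when the cover is shut.
- cover_right_press (a point): The same point on the right cover.
- bottle: White plastic bottle with a red cap, 68 mm diameter, 190 mm high, standing on the desk beside the unit's left front (its +y side). Origin: centre of its underside. Bystander.
- spray: Clear spray bottle with a black trigger head, 62 mm diameter, 202 mm high, standing on the desk beside the unit's right front (its -y side). Origin: centre of its underside. Bystander.
- spectacle_case: Black hard spectacle case, 58 x 160 x 40 mm, lying on the unit's top, behind the middle. Origin: centre of its underside. Bystander.

How it is judged:
By the outcome, as a careful person would: the job done as asked, in the order asked, and still so for the second after the job is handed in, with the robot touching nothing.
It also fails if it takes over 56 s, if anything falls off the work surface, if the arm or the gripper's body presses on something with over 40 N, if the wrist force passes 120 N, or if a joint passes its speed limit or range.

## Working session

There is one attempt and no reset: what is moved stays moved. The work goes in short steps, Python scripts to look and compute and a tool call to move; the robot and the scene stay as the last step left them, time stands still between calls to the robot, and variables do not carry over. Pictures are saved under pics/ and viewed, at most 10 in all, crops included, and the job is handed in when it is done.

Besides the shell and the picture viewer there is one more tool, called after "Emit:" as name(argument=value, ...), one argument or row to a line, values as JSON. servo_tool: Moves the arm, as the interface text tells. Its arguments: {"type":"object","properties":{"moves":{"type":"array"},"force":{"type":"number"}},"required":["moves"]}

```bash
mkdir -p pics; python3 - <<'E'
from rig import readout, imaging
import cv2, numpy as np
s=readout.get_state(); print(s)
ims=[]
for n in("side","top"):
    p,d=imaging.get_image(n); np.savez(n+"0.npz",p=p,d=d); ims.append(p)
    c=imaging.calibration(n); print(n,c)
cv2.imwrite("pics/a.png",cv2.cvtColor(cv2.resize(np.hstack(ims),(800,300)),cv2.COLOR_RGB2BGR))
E
```

```text
{'clock': 0.0, 'qpos': array([-1.40499559e+00,  2.76608777e-01,  1.50617450e+00,  2.77007217e-05,
        1.36068889e+00, -1.21011710e-01]), 'qd': array([-1.48722200e-03,  8.15164840e-04,  1.10648562e-03, -8.38271644e-05,
        1.90683687e-04,  8.22377389e-04]), 'effort': array([ 5.91544904e-04, -4.16777623e+01, -2.45806468e+01, -7.30194733e-05,
        1.11208393e-02, -1.57485903e-05]), 'position': array([ 0.16259356, -0.5511073 ,  0.30301524]), 'ee_rot': array([-9.39827792e-04,  9.89734915e-01,  1.42912259e-01, -7.50405710e-06]), 'contact_force': array([ 0.2977088 ,  0.58282832, -0.56913783]), 'moment': array([0.0101089 , 0.01197462, 0.00995958]), 'gripper_force': 0.0, 'width': 0.08555907075801289}
side {'intrinsics': array([[379.15113276,   0.        , 256.52469992],
       [  0.        , 379.15113276, 190.8207171 ],
       [  0.        ,   0.        ,   1.        ]]), 'R': array([[-0.95790915, -0.28683401, -0.01167535],
       [-0.18343864,  0.64288131, -0.74367593],
       [ 0.22081741, -0.71023227, -0.66843833]]), 't': array([0.65487186, 0.21729268, 0.73547419])}
top {'intrinsics': array([[352.57733305,   0.        , 262.49581492],
       [  0.        , 352.57733305, 190.63192549],
       [  0.        ,   0.        ,   1.        ]]), 'R': array([[-0.02208178, -0.99962294, -0.0163211 ],
       [-0.9926914 ,  0.02386015, -0.11829829],
       [ 0.11864311,  0.01358958, -0.99284396]]), 't': array([0.01791767, 0.6861563 , 0.86566589])}
```

View pics/a.png

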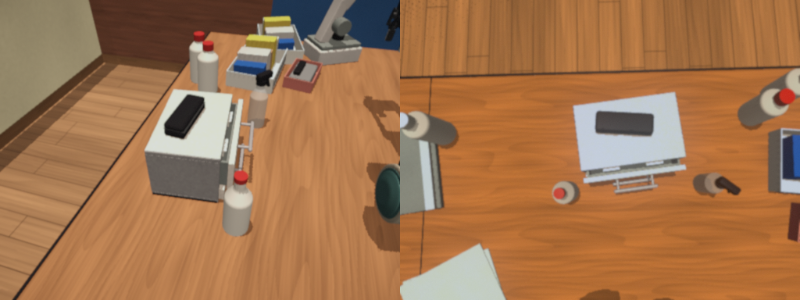

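The first picture shows the unit near the middle of the top view, its handles toward the robot (down-image). The bottle stands at its left and the spray at its right. I'll measure them next.

```bash
cat > h.py <<'E'
import numpy as np, cv2
from rig import imaging
def cloud(n,d):
    c=imaging.calibration(n);K=c["intrinsics"]
    v,u=np.indices(d.shape)
    P=np.stack([(u-K[0,2])/K[0,0]*d,(v-K[1,2])/K[1,1]*d,d],-1)
    W=(P-c["t"])@c["R"]; W[d==0]=np.nan
    return W
E
python3 - <<'E'
from h import *
D={}
for n in("side","top"):
    z=np.load(n+"0.npz"); D[n]=(z["p"],cloud(n,z["d"]))
p,W=D["top"]
m=(abs(W[...,2]-.167)<.008)&(W[...,0]>.2)
k,l,st,_=cv2.connectedComponentsWithStats(m.astype(np.uint8)); i=1+st[1:,4].argmax(); print(st[i])
pts=W[l==i]; print("z",np.median(pts[:,2]))
print("rect",cv2.minAreaRect(pts[:,:2].astype(np.float32)), )
print(cv2.boxPoints(cv2.minAreaRect(pts[:,:2].astype(np.float32))))
for n in D:
    p,W=D[n]
    for a in((.17,.21),(.1,.16)):pass
    h=p.astype(int); red=(h[...,0]>140)&(h[...,1]<70)&(W[...,2]>.12)&(W[...,0]>.2)
    k,l,st,c=cv2.connectedComponentsWithStats(red.astype(np.uint8))
    for j in range(1,k):
        if st[j,4]>15: print(n,"red",c[j],np.nanmedian(W[l==j],0))
# crops
p=D["top"][0][100:260,190:450]; q=D["side"][0][100:310,180:370]
p=cv2.resize(p,None,fx=2,fy=2); q=cv2.resize(q,None,fx=1.4,fy=1.4)
o=np.zeros((max(p.shape[0],q.shape[0]),p.shape[1]+q.shape[1],3),np.uint8); o[:p.shape[0],:p.shape[1]]=p; o[:q.shape[0],p.shape[1]:]=q
cv2.imwrite("pics/b.png",o[...,::-1])
E
```

```text
[ 221  118  145  101 9169]
z 0.1669942247277272
rect ((0.7239569425582886, -0.06723006069660187), (0.19173601269721985, 0.3004235327243805), 6.411069393157959)
[[ 0.61191565  0.07133763]
 [ 0.64546126 -0.22720717]
 [ 0.83599824 -0.20579775]
 [ 0.8024526   0.09274705]]
side red [254.45070423  42.63380282] [ 0.86004743 -0.57423955  0.21008025]
side red [265.54545455  55.10606061] [ 0.79917714 -0.49133403  0.20978251]
side red [308.09714286 225.36      ] [0.55186119 0.1307598  0.19099716]
top red [494.89419795 122.75767918] [ 0.79967614 -0.49613508  0.20726199]
```

View pics/b.png

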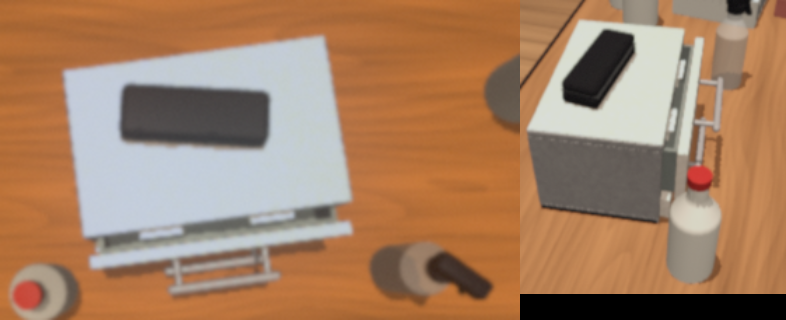

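```bash
cat >> h.py <<'E'
ex=np.array([.994,.1118]);ey=np.array([-.1118,.994]);O=np.array([.7173,-.0680])
def U(W):
    q=W[...,:2]-O
    return np.stack([q@ex,q@ey,W[...,2]],-1)
def Wd(u): return np.r_[O+u[0]*ex+u[1]*ey,u[2]]
E
python3 - <<'E'
from h import *
np.set_printoptions(precision=4,suppress=True)
c=imaging.calibration("wrist");print(c)
for n in("top","side"):
    z=np.load(n+"0.npz"); X=U(cloud(n,z["d"])).reshape(-1,3); X=X[~np.isnan(X[:,0])]
    f=X[(abs(X[:,1])<.12)&(X[:,2]>.135)&(X[:,2]<.18)&(X[:,0]<-.08)]
    print(n,"hist x",*[(round(b,3),int(h)) for h,b in zip(*np.histogram(f[:,0],np.arange(-.16,-.08,.004)))])
    t=f[f[:,0]<-.107]; print("front top z",np.percentile(t[:,2],[50,95]),"y all")
    g=X[(abs(X[:,1])<.15)&(X[:,2]>.150)&(X[:,0]<-.11)&(X[:,0]>-.17)]; print("front x rng",np.percentile(g[:,0],[2,50,98]),"y",np.percentile(g[:,1],[1,99]))
    b=X[(abs(X[:,1])<.05)&(X[:,2]>.115)&(X[:,2]<.14)&(X[:,0]<-.14)&(X[:,0]>-.25)]; print("bar",len(b),np.median(b,0),np.percentile(b,[5,95],0).tolist())
    cs=X[(abs(X[:,1])<.12)&(X[:,2]>.19)&(abs(X[:,0])<.1)]; print("case",np.percentile(cs,[2,98],0).tolist())
    for s in(1,-1):
        q=X[(X[:,1]*s>.16)&(X[:,1]*s<.3)&(X[:,2]>.05)&(abs(X[:,0]+.13)<.12)]; print("by",s,np.percentile(q,[2,98],0).tolist())
E
```

```text
{'intrinsics': array([[297.3186,   0.    , 256.4856],
       [  0.    , 297.3186, 192.4428],
       [  0.    ,   0.    ,   1.    ]]), 'hand_eye': array([[-0.0003, -0.9576, -0.288 ,  0.0737],
       [ 1.    , -0.0004,  0.0004, -0.0009],
       [-0.0005, -0.288 ,  0.9576, -0.0707],
       [ 0.    ,  0.    ,  0.    ,  1.    ]])}
top hist x (np.float64(-0.16), 21) (np.float64(-0.156), 0) (np.float64(-0.152), 0) (np.float64(-0.148), 0) (np.float64(-0.144), 0) (np.float64(-0.14), 0) (np.float64(-0.136), 1) (np.float64(-0.132), 0) (np.float64(-0.128), 32) (np.float64(-0.124), 196) (np.float64(-0.12), 194) (np.float64(-0.116), 195) (np.float64(-0.112), 177) (np.float64(-0.108), 192) (np.float64(-0.104), 23) (np.float64(-0.1), 53) (np.float64(-0.096), 76) (np.float64(-0.092), 156) (np.float64(-0.088), 200)
front top z [0.1535 0.1562] y all
front x rng [-0.1242 -0.1173 -0.1103] y [-0.1433  0.1434]
bar 230 [-0.1589 -0.0004  0.1327] [[-0.16424459253794874, -0.04798846728074981, 0.12932547807352007], [-0.15068654697976602, 0.04732917436317836, 0.13562856180056831]]
case [[-0.011609018485242652, -
[... 843 characters left out ...]
float64(-0.088), 163)
front top z [0.1555 0.1627] y all
front x rng [-0.1235 -0.1169 -0.1103] y [-0.1412  0.1449]
bar 163 [-0.1579  0.0016  0.1348] [[-0.16332753568800618, -0.04844095271876146, 0.13101818098352586], [-0.14651725785081082, 0.047288325970269274, 0.13689935986228965]]
case [[-0.01257159443782434, -0.05864075811219443, 0.19073488604325797], [0.06000284201059362, 0.08989192348314834, 0.21000319259254194]]
by 1 [[-0.17250031700032561, 0.2028365769671092, 0.053511867235118644], [-0.11122685525835446, 0.24609780290562686, 0.19169838581093135]]
by -1 [[-0.20397852140295325, -0.25573346695646226, 0.054487468628602896], [-0.14581741653981284, -0.20339715724909055, 0.20393915188436054]]
```

Emit:
servo_tool(
  moves=[
    {"dp": [0.2, -0.007, 0], "delta_rot": [0, 0, -0.87], "fingers": 0.33},
    {"dp": [0.2, -0.004, 0], "delta_rot": [0, 0, -0.87], "fingers": 0.33},
    {"dp": [0.2, 0, 0], "delta_rot": [0, 0, -0.87], "fingers": 0.33},
    {"dp": [0.2, 0.003, 0], "delta_rot": [0, 0, -0.87], "fingers": 0.33},
    {"dp": [0.2, 0.006, 0], "delta_rot": [0, 0, -0.87], "fingers": 0.33},
  ],
)

```text
clock: 0.6
position: [0.3421, -0.4619, 0.3034]
ee_rot: [-0.0, 0.935, 0.355, -0.0]
contact_force: [0.2, -0.4, -0.2]
width: 0.0281
gripper_force: 0.0
```

Emit:
servo_tool(
  moves=[
    {"dp": [0.2, 0.01, 0], "delta_rot": [0, 0, -0.87], "fingers": 0.33},
    {"dp": [0.2, 0.013, 0], "delta_rot": [0, 0, -0.87], "fingers": 0.33},
    {"dp": [0.2, 0.017, 0], "delta_rot": [0, 0, -0.87], "fingers": 0.33},
    {"dp": [0.2, 0.02, 0], "delta_rot": [0, 0, -0.87], "fingers": 0.33},
    {"dp": [0.2, 0.023, 0], "delta_rot": [0, 0, -0.87], "fingers": 0.33},
  ],
)

```text
clock: 1.1
position: [0.479, -0.3162, 0.3033]
ee_rot: [-0.0, 0.836, 0.548, -0.0]
contact_force: [0.2, -0.6, -0.9]
width: 0.0283
gripper_force: 0.0
```

Emit:
servo_tool(
  moves=[
    {"dp": [0.2, 0.026, 0], "delta_rot": [0, 0, -0.87], "fingers": 0.33},
    {"dp": [0.2, 0.03, 0], "delta_rot": [0, 0, -0.87], "fingers": 0.33},
    {"dp": [0.2, 0.033, 0], "delta_rot": [0, 0, -0.87], "fingers": 0.33},
    {"dp": [0.2, 0.037, 0], "delta_rot": [0, 0, -0.87], "fingers": 0.33},
    {"dp": [0.2, 0.04, 0], "delta_rot": [0, 0, -0.87], "fingers": 0.33},
  ],
)

```text
clock: 1.6
position: [0.5579, -0.1304, 0.3033]
ee_rot: [-0.0, 0.698, 0.716, -0.0]
contact_force: [1.0, -0.8, 0.3]
width: 0.0284
gripper_force: 0.0
```

Emit:
servo_tool(
  moves=[
    {"dp": [0.2, 0.043, 0], "delta_rot": [0, 0, -0.87], "fingers": 0.33},
    {"dp": [0, 0, 0], "delta_rot": [0, 0, 0], "fingers": 0.33},
    {"dp": [0, 0, 0], "delta_rot": [0, 0, 0], "fingers": 0.33},
  ],
)

```text
clock: 1.9
position: [0.565, -0.091, 0.3035]
ee_rot: [-0.0, 0.667, 0.745, -0.001]
contact_force: [0.4, 0.2, 0.6]
width: 0.0279
gripper_force: 0.0
```

```bash
cat >> h.py <<'E'
from rig import readout
from scipy.spatial.transform import Rotation as Rn
def st(target=None,yaw=np.arctan2(ex[1],ex[0])):
    """print state, and tool-frame dp units / delta_rot to reach unit-frame TCP target pointing down"""
    s=readout.get_state(); q=s["ee_rot"]; R=Rn.from_quat(q[[1,2,3,0]])
    print("t",round(s["clock"],2),"tcpU",U(s["position"]).round(4),"F",s["contact_force"].round(1),"w",round(s["width"],4),"gf",s["gripper_force"])
    y=np.array([np.cos(yaw),np.sin(yaw),0]);z=np.array([0,0,-1.]);G=Rn.from_matrix(np.c_[np.cross(y,z),y,z])
    print("drot",((R.inv()*G).as_rotvec()/.1).round(3))
    if target is not None: print("dp",(R.inv().apply(Wd(np.array(target))-s["position"])/.2).round(3))
    return s
E
python3 -c "
from h import *
print(st([-.159,0,.183])['qpos'])"
```

```text
t 1.9 tcpU [-0.1539 -0.0058  0.3035] F [0.4 0.2 0.6] w 0.0279 gf 0.0
drot [-0.01   0.004 -0.023]
dp [ 0.029 -0.025  0.603]
[-2.80850456e-01  2.72427430e-01  1.51088770e+00 -7.83520923e-04
  1.35899443e+00 -3.90417673e-01]
```

Emit:
servo_tool(
  moves=[
    {"dp": [0.029, -0.025, 0.1], "delta_rot": [0, 0, 0], "fingers": 0.33},
    {"dp": [0, 0, 0.15], "delta_rot": [0, 0, 0], "fingers": 0.33},
    {"dp": [0, 0, 0.15], "delta_rot": [0, 0, 0], "fingers": 0.33},
    {"dp": [0, 0, 0.1], "delta_rot": [0, 0, 0], "fingers": 0.33},
    {"dp": [0, 0, 0.05], "delta_rot": [0, 0, 0], "fingers": 0.33},
  ],
)

```text
clock: 2.4
position: [0.5582, -0.0879, 0.1917]
ee_rot: [-0.002, 0.669, 0.743, -0.001]
contact_force: [-0.3, -0.4, 0.6]
width: 0.0283
gripper_force: 0.0
```

Emit:
servo_tool(
  moves=[
    {"dp": [0, 0, 0.05], "delta_rot": [0, 0, 0], "fingers": 0.33},
    {"dp": [0, 0, 0], "delta_rot": [0, 0, 0], "fingers": 0.33},
  ],
)

```text
clock: 2.6
position: [0.5615, -0.0876, 0.1857]
ee_rot: [0.002, 0.668, 0.744, 0.002]
contact_force: [0.3, -0.4, 0.2]
width: 0.0281
gripper_force: 0.2
```

```bash
python3 -c "
from h import *
st([-.159,0,.183])
p,d=imaging.get_image('side');cv2.imwrite('pics/c.png',cv2.resize(p[60:330,160:400],None,fx=2,fy=2)[...,::-1])"
```

```text
t 2.6 tcpU [-0.1571 -0.0021  0.1857] F [ 0.3 -0.4  0.2] w 0.0281 gf 0.15592681942507625
drot [ 0.055  0.016 -0.055]
dp [ 0.01  -0.01   0.013]
```

View pics/c.png

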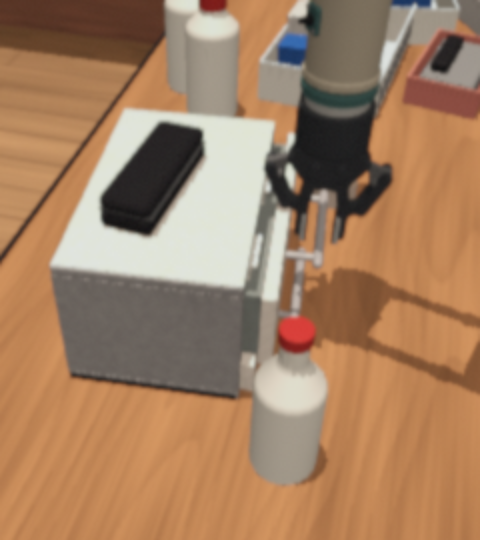

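The fingers straddle the top bar (about 320,215 in the crop) with no contact. Closing and pulling.

Emit:
servo_tool(
  moves=[
    {"dp": [0, 0, 0], "delta_rot": [0, 0, 0], "fingers": 0},
    {"dp": [0, 0, 0], "delta_rot": [0, 0, 0], "fingers": 0},
    {"dp": [0, 0, 0], "delta_rot": [0, 0, 0], "fingers": 0},
    {"dp": [0, -0.03, 0], "delta_rot": [0, 0, 0], "fingers": 0},
    {"dp": [0, -0.05, 0], "delta_rot": [0, 0, 0], "fingers": 0},
  ],
  force=30,
)

```text
clock: 3.15
position: [0.5445, -0.0888, 0.1845]
ee_rot: [0.002, 0.668, 0.744, 0.001]
contact_force: [2.1, -2.9, 6.0]
width: 0.0102
gripper_force: 29.9
```

Emit:
servo_tool(
  moves=[
    {"dp": [0, -0.08, 0], "delta_rot": [0, 0, 0], "fingers": 0},
    {"dp": [0, -0.09, 0], "delta_rot": [0, 0, 0], "fingers": 0},
    {"dp": [0, -0.09, 0], "delta_rot": [0, 0, 0], "fingers": 0},
    {"dp": [0, -0.08, 0], "delta_rot": [0, 0, 0], "fingers": 0},
    {"dp": [0, -0.06, 0], "delta_rot": [0, 0, 0], "fingers": 0},
  ],
)

```text
clock: 3.65
position: [0.4631, -0.0979, 0.1845]
ee_rot: [0.001, 0.668, 0.744, -0.001]
contact_force: [1.9, -4.8, 3.9]
width: 0.0098
gripper_force: 29.8
```

```bash
python3 -c "
from h import *
st([-.274,0,.183])"
```

```text
t 3.65 tcpU [-0.2561 -0.0013  0.1845] F [ 1.9 -4.8  3.9] w 0.0098 gf 29.808014631271362
drot [ 0.011  0.028 -0.035]
dp [ 0.006 -0.09   0.007]
```

Emit:
servo_tool(
  moves=[
    {"dp": [0, -0.04, 0], "delta_rot": [0, 0, 0], "fingers": 0},
    {"dp": [0, -0.02, 0], "delta_rot": [0, 0, 0], "fingers": 0},
    {"dp": [0, -0.01, 0], "delta_rot": [0, 0, 0], "fingers": 0},
    {"dp": [0, 0, 0], "delta_rot": [0, 0, 0], "fingers": 0},
    {"dp": [0, 0, 0], "delta_rot": [0, 0, 0], "fingers": 0},
  ],
)

```text
clock: 4.15
position: [0.4499, -0.0995, 0.1845]
ee_rot: [0.001, 0.668, 0.744, -0.001]
contact_force: [0.2, -4.9, 7.6]
width: 0.0099
gripper_force: 30.1
```

```bash
python3 -c "
from h import *
st([-.274,0,.183])"
```

```text
t 4.15 tcpU [-0.2693 -0.0014  0.1845] F [ 0.2 -4.9  7.6] w 0.0099 gf 30.059550404548645
drot [ 0.002  0.025 -0.034]
dp [ 0.007 -0.024  0.007]
```

Emit:
servo_tool(
  moves=[
    {"dp": [0, -0.015, 0], "delta_rot": [0, 0, 0], "fingers": 0},
    {"dp": [0, -0.015, 0], "delta_rot": [0, 0, 0], "fingers": 0},
    {"dp": [0, 0, 0], "delta_rot": [0, 0, 0], "fingers": 0},
  ],
)

```text
clock: 4.45
position: [0.4441, -0.1001, 0.1845]
ee_rot: [0.001, 0.668, 0.744, -0.001]
contact_force: [0.2, -4.9, 6.2]
width: 0.01
gripper_force: 30.0
```

Emit:
servo_tool(
  moves=[
    {"dp": [0, -0.015, 0], "delta_rot": [0, 0, 0], "fingers": 0},
    {"dp": [0, 0, 0], "delta_rot": [0, 0, 0], "fingers": 0},
  ],
)

```text
clock: 4.65
position: [0.4436, -0.1002, 0.1845]
ee_rot: [0.003, 0.668, 0.744, 0.002]
contact_force: [7.2, -3.2, 1.5]
width: 0.0098
gripper_force: 29.7
```

```bash
python3 -c "
from h import *
st([-.274,0,.183])"
```

```text
t 4.65 tcpU [-0.2756 -0.0014  0.1845] F [ 7.2 -3.2  1.5] w 0.0098 gf 29.66990500688553
drot [ 0.069  0.025 -0.047]
dp [0.007 0.007 0.008]
```

Emit:
servo_tool(
  moves=[
    {"dp": [0, 0.006, 0], "delta_rot": [0, 0, 0], "fingers": 0.33},
    {"dp": [0, 0, 0], "delta_rot": [0, 0, 0], "fingers": 0.33},
    {"dp": [0, 0, 0], "delta_rot": [0, 0, 0], "fingers": 0.33},
    {"dp": [0, 0, -0.05], "delta_rot": [0, 0, 0], "fingers": 0.33},
    {"dp": [0, 0, -0.15], "delta_rot": [0, 0, 0], "fingers": 0.33},
  ],
)

```text
clock: 5.15
position: [0.4404, -0.0984, 0.2223]
ee_rot: [-0.004, 0.668, 0.744, -0.001]
contact_force: [0.7, -0.6, 0.8]
width: 0.0282
gripper_force: 0.0
```

Emit:
servo_tool(
  moves=[
    {"dp": [0, -0.1, -0.2], "delta_rot": [0, 0, 0], "fingers": 0.2},
    {"dp": [0, -0.15, -0.15], "delta_rot": [0, 0, 0], "fingers": 0},
    {"dp": [0, -0.15, -0.1], "delta_rot": [0, 0, 0], "fingers": 0},
    {"dp": [0, -0.1, 0], "delta_rot": [0, 0, 0], "fingers": 0},
    {"dp": [0, 0, 0], "delta_rot": [0, 0, 0], "fingers": 0},
  ],
)

```text
clock: 5.65
position: [0.3407, -0.1096, 0.315]
ee_rot: [0.0, 0.668, 0.744, -0.0]
contact_force: [0.2, 0.9, -0.2]
width: 0.0001
gripper_force: 0.0
```

```bash
cat > look.py <<'E'
from h import *
import sys
np.set_printoptions(precision=4,suppress=True)
tag=sys.argv[1]; st()
o=[]
for n in("top","side"):
    p,d=imaging.get_image(n); np.savez(f"{n}{tag}.npz",p=p,d=d)
    X=U(cloud(n,d))
    for s,nm in((1,"L"),(-1,"R")):
        m=(abs(X[...,1]*s-.065)<.045)&(X[...,0]>-.215)&(X[...,0]<-.125)&(X[...,2]>.09)&(X[...,2]<.158)
        P=X[m]
        if len(P)<30: print(n,nm,len(P));continue
        b=[(round(a,3),round(float(np.median(P[(P[:,0]>=a)&(P[:,0]<a+.01),2])),4)) for a in np.arange(-.215,-.125,.01) if ((P[:,0]>=a)&(P[:,0]<a+.01)).sum()>5]
        print(n,nm,len(P),b)
    P=X[(abs(X[...,1])<.14)&(X[...,2]>.150)&(X[...,2]<.163)&(X[...,0]<-.2)&(X[...,0]>-.28)]; print(n,"front x",np.percentile(P[:,0],[3,50,97]) if len(P) else 0)
    o.append(p[100:300,190:450] if n=="top" else p[100:300,160:420])
cv2.imwrite(f"pics/{tag}.png",cv2.resize(np.hstack(o),(800,308))[...,::-1])
E
python3 look.py d
```

```text
t 5.65 tcpU [-0.379   0.0008  0.315 ] F [ 0.2  0.9 -0.2] w 0.0001 gf 0.0
drot [ 0.006  0.008 -0.054]
top L 1479 [(np.float64(-0.215), 0.1409), (np.float64(-0.205), 0.1393), (np.float64(-0.195), 0.1374), (np.float64(-0.185), 0.1357), (np.float64(-0.175), 0.1329), (np.float64(-0.165), 0.1311), (np.float64(-0.155), 0.1287), (np.float64(-0.145), 0.1266), (np.float64(-0.135), 0.1242)]
top R 1470 [(np.float64(-0.215), 0.1433), (np.float64(-0.205), 0.1408), (np.float64(-0.195), 0.1391), (np.float64(-0.185), 0.137), (np.float64(-0.175), 0.1343), (np.float64(-0.165), 0.132), (np.float64(-0.155), 0.1295), (np.float64(-0.145), 0.1274), (np.float64(-0.135), 0.125)]
top front x [-0.2374 -0.2303 -0.2233]
side L 1183 [(np.float64(-0.215), 0.1428), (np.float64(-0.205), 0.1411), (np.float64(-0.195), 0.1394), (np.float64(-0.185), 0.1377), (np.float64(-0.175), 0.1349), (np.float64(-0.165), 0.1331), (np.float64(-0.155), 0.1308), (np.float64(-0.145), 0.1286), (np.float64(-0.135), 0.1266)]
side R 865 [(np.float64(-0.215), 0.1455), (np.float64(-0.205), 0.1431), (np.float64(-0.195), 0.1412), (np.float64(-0.185), 0.1392), (np.float64(-0.175), 0.1366), (np.float64(-0.165), 0.1343), (np.float64(-0.155), 0.1318), (np.float64(-0.145), 0.1294), (np.float64(-0.135), 0.1271)]
side front x [-0.2365 -0.2292 -0.2223]
```

View pics/d.png

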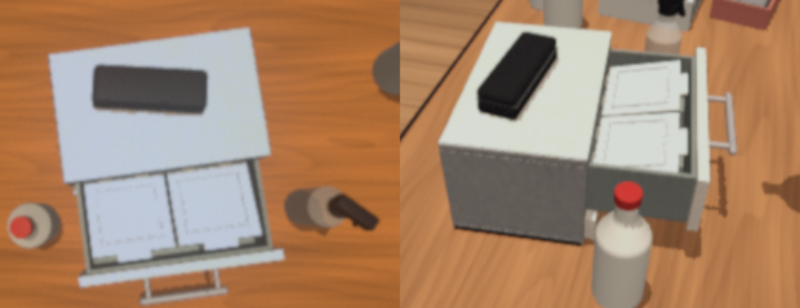

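Drawer is fully out (front at x≈-0.237), and both covers stand ajar (left at about (130,215), right at about (215,205) in the top half). Locating the plates' front edges next.

```bash
python3 - <<'E'
from h import *
for n in("top","side"):
    z=np.load(n+"d.npz"); X=U(cloud(n,z["d"])).reshape(-1,3)
    for s in(1,-1):
        P=X[(abs(X[:,1]*s-.064)<.08)&(X[:,0]>-.222)&(X[:,0]<-.11)&(X[:,2]>.112)&(X[:,2]<.15)]
        Q=P[P[:,0]>-.19]; A=np.c_[Q[:,:1],np.ones(len(Q))]; k=np.linalg.lstsq(A,Q[:,2],rcond=None)[0]
        P=P[abs(P[:,2]-P[:,0]*k[0]-k[1])<.004]
        e=P[:,0]<-.19
        rows=[(round(a,3),round(float(np.percentile(P[(P[:,1]*s>=a)&(P[:,1]*s<a+.01),0],1)),4)) for a in np.arange(.0,.14,.01) if ((P[:,1]*s>=a)&(P[:,1]*s<a+.01)).sum()>5]
        print(n,s,"slope",np.arctan(-k[0]).round(3),"x at z.116",((.116-k[1])/k[0]).round(4),"y",np.percentile(P[:,1],[.5,99.5]).round(4),[(float(a),b) for a,b in rows])
E
```

```text
top 1 slope 0.199 x at z.116 -0.0832 y [-0.0153  0.1318] [(0.0, -0.221), (0.01, -0.2215), (0.02, -0.2207), (0.03, -0.2209), (0.04, -0.22), (0.05, -0.2207), (0.06, -0.2214), (0.07, -0.2206), (0.08, -0.2212), (0.09, -0.2216), (0.1, -0.2207), (0.11, -0.2216), (0.12, -0.2205), (0.13, -0.2217)]
top -1 slope 0.209 x at z.116 -0.0832 y [-0.1319  0.0152] [(0.0, -0.2204), (0.01, -0.2215), (0.02, -0.2204), (0.03, -0.2216), (0.04, -0.221), (0.05, -0.2202), (0.06, -0.2215), (0.07, -0.2204), (0.08, -0.2198), (0.09, -0.2211), (0.1, -0.22), (0.11, -0.221), (0.12, -0.2209), (0.13, -0.2218)]
side 1 slope 0.148 x at z.116 -0.045 y [-0.0152  0.1344] [(0.0, -0.2206), (0.01, -0.2208), (0.02, -0.2187), (0.03, -0.2206), (0.04, -0.2135), (0.05, -0.215), (0.06, -0.2206), (0.07, -0.2182), (0.08, -0.2174), (0.09, -0.2187), (0.1, -0.2198), (0.11, -0.2192), (0.12, -0.2203), (0.13, -0.2196)]
side -1 slope 0.198 x at z.116 -0.0646 y [-0.1346  0.0149] [(0.0, -0.2209), (0.01, -0.2199), (0.02, -0.2207), (0.03, -0.2204), (0.04, -0.221), (0.05, -0.2205), (0.06, -0.2208), (0.07, -0.2206), (0.08, -0.2212), (0.09, -0.2208), (0.1, -0.2209), (0.11, -0.2213), (0.12, -0.221), (0.13, -0.221)]
```

```bash
python3 - <<'E'
from h import *
z=np.load("topd.npz"); X=U(cloud("top",z["d"])); g=z["p"].mean(-1)
for s in(1,-1):
  for off in(.064,.105):
    m=(abs(X[...,1]*s-off)<.008)
    print(s,off,[(round(float(a),3),round(float(np.median(X[...,2][k])),3),int(np.median(g[k]))) for a in np.arange(-.232,-.18,.004) for k in[m&(X[...,0]>=a)&(X[...,0]<a+.004)] if k.any()])
# y profile: gap / tab extents near x=-.213, plate sides at -.16
for a in(-.215,-.16):
    k0=(abs(X[...,0]-a)<.003)
    print(a,[(round(float(y),3),int(np.median(g[k]))) for y in np.arange(-.14,.14,.005) for k in[k0&(X[...,1]>=y)&(X[...,1]<y+.005)&(X[...,2]<.16)] if k.any()])
E
```

```text
1 0.064 [(-0.232, 0.153, 200), (-0.228, 0.155, 192), (-0.224, 0.146, 142), (-0.22, 0.134, 115), (-0.216, 0.141, 153), (-0.212, 0.141, 186), (-0.208, 0.14, 202), (-0.204, 0.14, 202), (-0.2, 0.139, 202), (-0.196, 0.138, 202), (-0.192, 0.138, 202), (-0.188, 0.137, 197), (-0.184, 0.137, 196), (-0.18, 0.135, 201)]
1 0.105 [(-0.232, 0.154, 200), (-0.228, 0.154, 186), (-0.224, 0.144, 139), (-0.22, 0.116, 97), (-0.216, 0.067, 137), (-0.212, 0.066, 146), (-0.204, 0.139, 181), (-0.2, 0.139, 200), (-0.196, 0.138, 201), (-0.192, 0.137, 201), (-0.188, 0.137, 197), (-0.184, 0.137, 197), (-0.18, 0.134, 199)]
-1 0.064 [(-0.232, 0.153, 197), (-0.228, 0.154, 188), (-0.224, 0.145, 138), (-0.22, 0.133, 109), (-0.212, 0.142, 182), (-0.208, 0.143, 202), (-0.204, 0.141, 202), (-0.2, 0.141, 202), (-0.196, 0.141, 202), (-0.192, 0.14, 202), (-0.188, 0.138, 198), (-0.184, 0.139, 198), (-0.18, 0.136, 202)]
-1 0.105 [(-0.232, 0.154, 195), (-0.228, 0.154, 188), (-0.224, 0.145, 137), (-0.22, 0.123, 96), (-0.216, 0.067, 136), (-0.212, 0.066, 148), (-0.208, 0.066, 161), (-0.204, 0.14, 171), (-0.2, 0.141, 198), (-0.1
[... 921 characters left out ...]
201), (-0.115, 201), (-0.11, 192), (-0.105, 201), (-0.1, 201), (-0.095, 201), (-0.09, 201), (-0.085, 202), (-0.08, 202), (-0.075, 202), (-0.07, 202), (-0.065, 202), (-0.06, 203), (-0.055, 202), (-0.05, 203), (-0.045, 202), (-0.04, 203), (-0.035, 202), (-0.03, 203), (-0.025, 202), (-0.02, 199), (-0.015, 202), (-0.01, 202), (-0.005, 149), (0.0, 179), (0.005, 201), (0.01, 202), (0.015, 200), (0.02, 199), (0.025, 203), (0.03, 202), (0.035, 203), (0.04, 202), (0.045, 203), (0.05, 203), (0.055, 203), (0.06, 203), (0.065, 202), (0.07, 202), (0.075, 202), (0.08, 202), (0.085, 203), (0.09, 202), (0.095, 202), (0.1, 202), (0.105, 192), (0.11, 201), (0.115, 201), (0.12, 188), (0.125, 109), (0.13, 137)]
```

Emit:
servo_tool(
  moves=[
    {"dp": [0.08, 0.19, 0], "delta_rot": [0, 0, 0], "fingers": 0},
    {"dp": [0.08, 0.2, 0], "delta_rot": [0, 0, 0], "fingers": 0},
    {"dp": [0.08, 0.2, 0], "delta_rot": [0, 0, 0], "fingers": 0},
    {"dp": [0.08, 0.2, 0], "delta_rot": [0, 0, 0], "fingers": 0},
    {"dp": [0, 0.18, 0.1], "delta_rot": [0, 0, 0], "fingers": 0},
  ],
)

```text
clock: 6.25
position: [0.533, -0.0229, 0.295]
ee_rot: [0.002, 0.667, 0.745, 0.002]
contact_force: [0.8, -0.0, 0.8]
width: 0.0001
gripper_force: 0.0
```

Emit:
servo_tool(
  moves=[
    {"dp": [0, 0, 0.15], "delta_rot": [0, 0, 0], "fingers": 0},
    {"dp": [0, 0, 0.12], "delta_rot": [0, 0, 0], "fingers": 0},
    {"dp": [0, 0, 0.05], "delta_rot": [0, 0, 0], "fingers": 0},
    {"dp": [0, 0, 0], "delta_rot": [0, 0, 0], "fingers": 0},
  ],
)

```text
clock: 6.65
position: [0.5287, -0.025, 0.2278]
ee_rot: [-0.002, 0.668, 0.744, -0.001]
contact_force: [-0.2, -0.6, -1.2]
width: 0.0002
gripper_force: 0.0
```

```bash
python3 -c "
from h import *
st([-.186,.064,.195])"
```

```text
t 6.65 tcpU [-0.1826  0.0638  0.2278] F [-0.2 -0.6 -1.2] w 0.0002 gf 0.0
drot [-0.042 -0.014 -0.035]
dp [ 0.001 -0.017  0.164]
```

Over the left press point. Pressing down slowly.

Emit:
servo_tool(
  moves=[
    {"dp": [0, -0.015, 0.04], "delta_rot": [0, 0, 0], "fingers": 0},
    {"dp": [0, 0, 0.04], "delta_rot": [0, 0, 0], "fingers": 0},
    {"dp": [0, 0, 0.03], "delta_rot": [0, 0, 0], "fingers": 0},
    {"dp": [0, 0, 0.03], "delta_rot": [0, 0, 0], "fingers": 0},
    {"dp": [0, 0, 0], "delta_rot": [0, 0, 0], "fingers": 0},
  ],
)

```text
clock: 7.15
position: [0.5256, -0.0259, 0.2013]
ee_rot: [-0.0, 0.668, 0.744, -0.0]
contact_force: [0.4, 1.0, -0.1]
width: -0.0001
gripper_force: 0.1
```

Emit:
servo_tool(
  moves=[
    {"dp": [0, 0, 0.015], "delta_rot": [0, 0, 0], "fingers": 0},
    {"dp": [0, 0, 0.015], "delta_rot": [0, 0, 0], "fingers": 0},
    {"dp": [0, 0, 0], "delta_rot": [0, 0, 0], "fingers": 0},
  ],
)

```text
clock: 7.45
position: [0.5261, -0.0259, 0.196]
ee_rot: [0.0, 0.668, 0.744, 0.0]
contact_force: [0.6, 0.4, 0.2]
width: -0.0002
gripper_force: 0.5
```

```bash
python3 -c "
from h import *
st([-.186,.064,.189])"
```

```text
t 7.45 tcpU [-0.1853  0.0632  0.196 ] F [0.6 0.4 0.2] w -0.0002 gf 0.48389539901108947
drot [ 0.003  0.003 -0.04 ]
dp [ 0.004 -0.004  0.035]
```

Emit:
servo_tool(
  moves=[
    {"dp": [0, 0, 0.01], "delta_rot": [0, 0, 0], "fingers": 0},
    {"dp": [0, 0, 0.01], "delta_rot": [0, 0, 0], "fingers": 0},
    {"dp": [0, 0, 0], "delta_rot": [0, 0, 0], "fingers": 0},
  ],
)

```text
clock: 7.75
position: [0.5268, -0.0259, 0.1926]
ee_rot: [0.001, 0.668, 0.744, 0.001]
contact_force: [0.1, -0.0, 4.6]
width: 0.0004
gripper_force: 2.1
```

Emit:
servo_tool(
  moves=[
    {"dp": [0, 0, 0.01], "delta_rot": [0, 0, 0], "fingers": 0},
    {"dp": [0, 0, 0.005], "delta_rot": [0, 0, 0], "fingers": 0},
    {"dp": [0, 0, 0], "delta_rot": [0, 0, 0], "fingers": 0},
  ],
)

```text
clock: 8.05
position: [0.5262, -0.0259, 0.189]
ee_rot: [0.0, 0.668, 0.744, 0.0]
contact_force: [0.6, 0.3, 4.2]
width: -0.0004
gripper_force: 2.0
```

Emit:
servo_tool(
  moves=[
    {"dp": [0, 0, 0.005], "delta_rot": [0, 0, 0], "fingers": 0},
    {"dp": [0, 0, 0.005], "delta_rot": [0, 0, 0], "fingers": 0},
    {"dp": [0, 0, 0], "delta_rot": [0, 0, 0], "fingers": 0},
  ],
)

```text
clock: 8.35
position: [0.5271, -0.0258, 0.1887]
ee_rot: [0.001, 0.668, 0.744, 0.001]
contact_force: [-0.4, 1.7, 12.4]
width: -0.0001
gripper_force: 6.3
```

Emit:
servo_tool(
  moves=[
    {"dp": [0, 0, 0.005], "delta_rot": [0, 0, 0], "fingers": 0},
    {"dp": [0, 0, 0], "delta_rot": [0, 0, 0], "fingers": 0},
  ],
)

```text
clock: 8.55
position: [0.5277, -0.0258, 0.1885]
ee_rot: [0.002, 0.668, 0.744, 0.002]
contact_force: [-1.6, 2.3, 17.1]
width: 0.0004
gripper_force: 8.2
```

Bottomed out on the rigid tray at 17 N. Lifting and moving to the right cover.

Emit:
servo_tool(
  moves=[
    {"dp": [0, 0, -0.1], "delta_rot": [0, 0, 0], "fingers": 0},
    {"dp": [0, 0, -0.2], "delta_rot": [0, 0, 0], "fingers": 0},
    {"dp": [-0.16, 0, -0.02], "delta_rot": [0, 0, 0], "fingers": 0},
    {"dp": [-0.2, 0, 0], "delta_rot": [0, 0, 0], "fingers": 0},
    {"dp": [-0.2, 0, 0], "delta_rot": [0, 0, 0], "fingers": 0},
  ],
)

```text
clock: 9.05
position: [0.5378, -0.1379, 0.2498]
ee_rot: [-0.0, 0.667, 0.745, -0.0]
contact_force: [1.2, -0.0, -0.4]
width: 0.0003
gripper_force: 0.0
```

Emit:
servo_tool(
  moves=[
    {"dp": [-0.08, 0, 0.05], "delta_rot": [0, 0, 0], "fingers": 0},
    {"dp": [0, 0, 0.05], "delta_rot": [0, 0, 0], "fingers": 0},
    {"dp": [0, 0, 0], "delta_rot": [0, 0, 0], "fingers": 0},
  ],
)

```text
clock: 9.35
position: [0.5381, -0.1519, 0.2272]
ee_rot: [-0.003, 0.668, 0.744, -0.001]
contact_force: [-0.2, 0.8, -1.1]
width: 0.0
gripper_force: 0.0
```

```bash
python3 -c "
from h import *
st([-.186,-.065,.196])"
```

```text
t 9.35 tcpU [-0.1875 -0.0634  0.2272] F [-0.2  0.8 -1.1] w 0.0 gf 0.0
drot [-0.052 -0.04  -0.048]
dp [-0.009  0.008  0.156]
```

Emit:
servo_tool(
  moves=[
    {"dp": [0, 0, 0.05], "delta_rot": [0, 0, 0], "fingers": 0},
    {"dp": [0, 0, 0.05], "delta_rot": [0, 0, 0], "fingers": 0},
    {"dp": [0, 0, 0.04], "delta_rot": [0, 0, 0], "fingers": 0},
    {"dp": [0, 0, 0.02], "delta_rot": [0, 0, 0], "fingers": 0},
    {"dp": [0, 0, 0.01], "delta_rot": [0, 0, 0], "fingers": 0},
  ],
)

```text
clock: 9.85
position: [0.5396, -0.1523, 0.1959]
ee_rot: [-0.001, 0.668, 0.744, 0.0]
contact_force: [-0.9, 2.6, 7.5]
width: -0.0
gripper_force: 3.9
```

Emit:
servo_tool(
  moves=[
    {"dp": [0, 0, 0.01], "delta_rot": [0, 0, 0], "fingers": 0},
    {"dp": [0, 0, 0.01], "delta_rot": [0, 0, 0], "fingers": 0},
    {"dp": [0, 0, 0], "delta_rot": [0, 0, 0], "fingers": 0},
  ],
)

```text
clock: 10.15
position: [0.5402, -0.1524, 0.1927]
ee_rot: [0.0, 0.668, 0.744, 0.001]
contact_force: [0.2, 2.3, 2.5]
width: 0.0002
gripper_force: 1.3
```

Emit:
servo_tool(
  moves=[
    {"dp": [0, 0, 0.01], "delta_rot": [0, 0, 0], "fingers": 0},
    {"dp": [0, 0, 0.01], "delta_rot": [0, 0, 0], "fingers": 0},
    {"dp": [0, 0, 0], "delta_rot": [0, 0, 0], "fingers": 0},
  ],
)

```text
clock: 10.45
position: [0.5403, -0.1532, 0.1889]
ee_rot: [0.001, 0.668, 0.744, 0.0]
contact_force: [-0.7, 2.1, 7.3]
width: 0.0002
gripper_force: 3.8
```

Emit:
servo_tool(
  moves=[
    {"dp": [0, 0, 0.005], "delta_rot": [0, 0, 0], "fingers": 0},
    {"dp": [0, 0, 0.005], "delta_rot": [0, 0, 0], "fingers": 0},
    {"dp": [0, 0, 0], "delta_rot": [0, 0, 0], "fingers": 0},
  ],
)

```text
clock: 10.75
position: [0.5412, -0.1531, 0.1885]
ee_rot: [0.002, 0.668, 0.744, 0.001]
contact_force: [-0.6, 3.7, 14.8]
width: 0.0
gripper_force: 7.7
```

Emit:
servo_tool(
  moves=[
    {"dp": [0, 0, -0.1], "delta_rot": [0, 0, 0], "fingers": 0},
    {"dp": [0, 0, -0.2], "delta_rot": [0, 0, 0], "fingers": 0},
    {"dp": [0.05, -0.15, -0.15], "delta_rot": [0, 0, 0], "fingers": 0},
    {"dp": [0.1, -0.2, -0.1], "delta_rot": [0, 0, 0], "fingers": 0},
    {"dp": [0.1, -0.2, 0], "delta_rot": [0, 0, 0], "fingers": 0},
  ],
)

```text
clock: 11.25
position: [0.4254, -0.1161, 0.2981]
ee_rot: [0.003, 0.668, 0.744, 0.0]
contact_force: [-0.3, -1.0, 0.2]
width: 0.0001
gripper_force: 0.0
```

Emit:
servo_tool(
  moves=[
    {"dp": [0.06, -0.2, 0], "delta_rot": [0, 0, 0], "fingers": 0},
    {"dp": [0, -0.15, 0], "delta_rot": [0, 0, 0], "fingers": 0},
    {"dp": [0, 0, 0], "delta_rot": [0, 0, 0], "fingers": 0},
  ],
)

```text
clock: 11.55
position: [0.3503, -0.1103, 0.2954]
ee_rot: [-0.001, 0.668, 0.744, -0.001]
contact_force: [0.7, -0.0, 0.3]
width: 0.0001
gripper_force: 0.0
```

```bash
python3 look.py e; python3 -c "
from h import *
st([-.274,0,.183])"
```

```text
t 11.55 tcpU [-0.3695 -0.001   0.2954] F [ 0.7 -0.   0.3] w 0.0001 gf 0.0
drot [-0.027  0.005 -0.051]
top L 1513 [(np.float64(-0.215), 0.1187), (np.float64(-0.205), 0.1163), (np.float64(-0.195), 0.1164), (np.float64(-0.185), 0.1169), (np.float64(-0.175), 0.1163), (np.float64(-0.165), 0.1164), (np.float64(-0.155), 0.1163), (np.float64(-0.145), 0.1162), (np.float64(-0.135), 0.1166)]
top R 1512 [(np.float64(-0.215), 0.1191), (np.float64(-0.205), 0.1165), (np.float64(-0.195), 0.1166), (np.float64(-0.185), 0.1168), (np.float64(-0.175), 0.1167), (np.float64(-0.165), 0.1163), (np.float64(-0.155), 0.1163), (np.float64(-0.145), 0.1162), (np.float64(-0.135), 0.1163)]
top front x [-0.233  -0.2259 -0.2189]
side L 1112 [(np.float64(-0.215), 0.1352), (np.float64(-0.205), 0.1183), (np.float64(-0.195), 0.1182), (np.float64(-0.185), 0.1187), (np.float64(-0.175), 0.1181), (np.float64(-0.165), 0.1181), (np.float64(-0.155), 0.1184), (np.float64(-0.145), 0.1181), (np.float64(-0.135), 0.1182)]
side R 917 [(np.float64(-0.215), 0.1308), (np.float64(-0.205), 0.1185), (np.float64(-0.195), 0.1182), (np.float64(-0.185), 0.119), (np.float64(-0.175), 0.1184), (np.float64(-0.165), 0.1183), (np.float64(-0.155), 0.1181), (np.float64(-0.145), 0.1184), (np.float64(-0.135), 0.1183)]
side front x [-0.2322 -0.2246 -0.2178]
t 11.65 tcpU [-0.3658 -0.0025  0.296 ] F [ 0.2 -0.   0.6] w -0.0007 gf 0.0
drot [ 0.013  0.015 -0.05 ]
dp [0.015 0.457 0.566]
```

View pics/e.png

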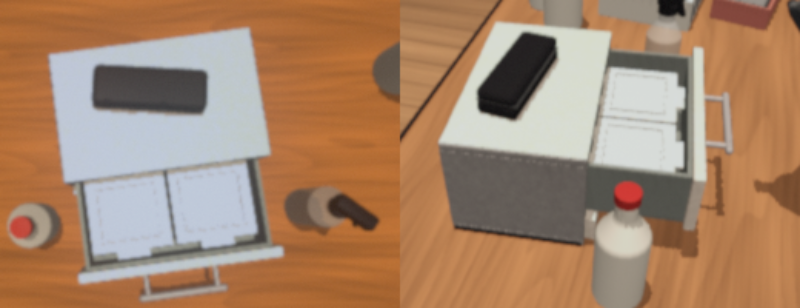

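Both covers lie flat (z≈0.117) and hold. The drawer crept in about 4 mm, which is harmless. I'll push it home with closed fingers against the bar.

Emit:
servo_tool(
  moves=[
    {"dp": [0.01, 0.05, 0.12], "delta_rot": [0, 0, 0], "fingers": 0},
    {"dp": [0, 0.05, 0.18], "delta_rot": [0, 0, 0], "fingers": 0},
    {"dp": [0, 0.05, 0.15], "delta_rot": [0, 0, 0], "fingers": 0},
    {"dp": [0, 0.05, 0.1], "delta_rot": [0, 0, 0], "fingers": 0},
    {"dp": [0, 0.05, 0], "delta_rot": [0, 0, 0], "fingers": 0},
  ],
)

```text
clock: 12.15
position: [0.4038, -0.1031, 0.1831]
ee_rot: [-0.003, 0.668, 0.744, -0.001]
contact_force: [0.1, 0.6, -0.1]
width: -0.0
gripper_force: 0.0
```

Emit:
servo_tool(
  moves=[
    {"dp": [0, 0.05, 0], "delta_rot": [0, 0, 0], "fingers": 0},
    {"dp": [0, 0.05, 0], "delta_rot": [0, 0, 0], "fingers": 0},
    {"dp": [0, 0.05, 0], "delta_rot": [0, 0, 0], "fingers": 0},
    {"dp": [0, 0.05, 0], "delta_rot": [0, 0, 0], "fingers": 0},
    {"dp": [0, 0.05, 0], "delta_rot": [0, 0, 0], "fingers": 0},
  ],
)

```text
clock: 12.65
position: [0.4543, -0.0982, 0.1866]
ee_rot: [0.001, 0.668, 0.744, 0.0]
contact_force: [-0.9, -0.0, 0.5]
width: -0.0002
gripper_force: 0.7
```

```bash
python3 -c "
from h import *
st([-.165,0,.183])
p,d=imaging.get_image('side');cv2.imwrite('pics/f.png',cv2.resize(p[60:330,160:400],None,fx=2,fy=2)[...,::-1])"
```

```text
t 12.65 tcpU [-0.2648 -0.0006  0.1866] F [-0.9 -0.   0.5] w -0.0002 gf 0.707927830517292
drot [ 0.009  0.008 -0.039]
dp [0.005 0.498 0.018]
```

View pics/f.png

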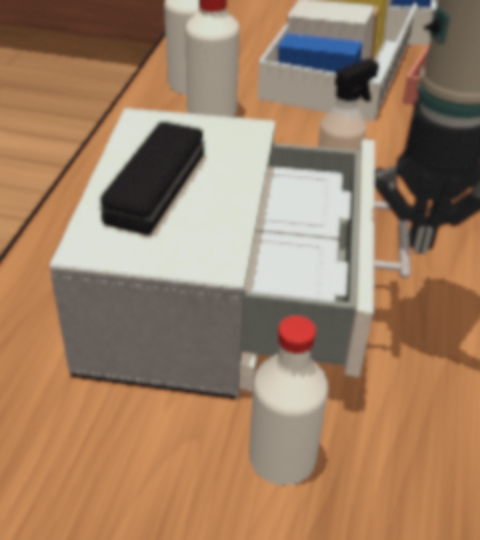

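Fingers lie on the bar (about 410,225) and the covers are still shut. Continuing the push.

Emit:
servo_tool(
  moves=[
    {"dp": [0, 0.05, 0.01], "delta_rot": [0, 0, 0], "fingers": 0},
    {"dp": [0, 0.05, 0], "delta_rot": [0, 0, 0], "fingers": 0},
    {"dp": [0, 0.05, 0], "delta_rot": [0, 0, 0], "fingers": 0},
    {"dp": [0, 0.05, 0], "delta_rot": [0, 0, 0], "fingers": 0},
    {"dp": [0, 0.05, 0], "delta_rot": [0, 0, 0], "fingers": 0},
  ],
)

```text
clock: 13.2
position: [0.5038, -0.0924, 0.1837]
ee_rot: [-0.0, 0.668, 0.744, 0.0]
contact_force: [-2.2, 1.2, 0.8]
width: 0.0001
gripper_force: 0.7
```

Emit:
servo_tool(
  moves=[
    {"dp": [0, 0.05, 0], "delta_rot": [0, 0, 0], "fingers": 0},
    {"dp": [0, 0.05, 0], "delta_rot": [0, 0, 0], "fingers": 0},
    {"dp": [0, 0.04, 0], "delta_rot": [0, 0, 0], "fingers": 0},
    {"dp": [0, 0.02, 0], "delta_rot": [0, 0, 0], "fingers": 0},
    {"dp": [0, 0, 0], "delta_rot": [0, 0, 0], "fingers": 0},
  ],
)

```text
clock: 13.7
position: [0.536, -0.0895, 0.184]
ee_rot: [0.001, 0.668, 0.744, 0.0]
contact_force: [-0.6, -0.5, 0.4]
width: -0.0001
gripper_force: 0.0
```

```bash
python3 -c "
from h import *
st([-.155,0,.183])"
```

```text
t 13.7 tcpU [-0.1826 -0.0011  0.184 ] F [-0.6 -0.5  0.4] w -0.0001 gf 0.0
drot [ 0.014  0.009 -0.037]
dp [0.006 0.138 0.005]
```

Emit:
servo_tool(
  moves=[
    {"dp": [0, 0.03, 0], "delta_rot": [0, 0, 0], "fingers": 0},
    {"dp": [0, 0.03, 0], "delta_rot": [0, 0, 0], "fingers": 0},
    {"dp": [0, 0.02, 0], "delta_rot": [0, 0, 0], "fingers": 0},
    {"dp": [0, 0, 0], "delta_rot": [0, 0, 0], "fingers": 0},
  ],
)

```text
clock: 14.1
position: [0.5518, -0.0876, 0.184]
ee_rot: [0.001, 0.668, 0.744, 0.0]
contact_force: [0.4, -1.0, -0.4]
width: -0.0003
gripper_force: 0.0
```

Emit:
servo_tool(
  moves=[
    {"dp": [0, 0.015, 0], "delta_rot": [0, 0, 0], "fingers": 0},
    {"dp": [0, 0.01, 0], "delta_rot": [0, 0, 0], "fingers": 0},
    {"dp": [0, 0, 0], "delta_rot": [0, 0, 0], "fingers": 0},
  ],
)

```text
clock: 14.4
position: [0.5562, -0.087, 0.184]
ee_rot: [0.0, 0.668, 0.744, 0.0]
contact_force: [0.4, 0.1, 0.7]
width: -0.0001
gripper_force: 0.0
```

```bash
python3 -c "
from h import *
st([-.155,0,.183])"
```

```text
t 14.4 tcpU [-0.1623 -0.0009  0.184 ] F [0.4 0.1 0.7] w -0.0001 gf 0.0
drot [ 0.007  0.002 -0.04 ]
dp [0.005 0.036 0.005]
```

Emit:
servo_tool(
  moves=[
    {"dp": [0, 0.015, 0], "delta_rot": [0, 0, 0], "fingers": 0},
    {"dp": [0, 0, 0], "delta_rot": [0, 0, 0], "fingers": 0},
  ],
)

```text
clock: 14.6
position: [0.559, -0.0867, 0.1839]
ee_rot: [0.0, 0.668, 0.744, 0.0]
contact_force: [-0.4, 0.9, 0.1]
width: -0.0002
gripper_force: 0.0
```

Emit:
servo_tool(
  moves=[
    {"dp": [0, 0.015, 0], "delta_rot": [0, 0, 0], "fingers": 0},
    {"dp": [0, 0, 0], "delta_rot": [0, 0, 0], "fingers": 0},
  ],
)

```text
clock: 14.8
position: [0.5596, -0.0866, 0.1838]
ee_rot: [-0.002, 0.668, 0.744, -0.002]
contact_force: [-5.8, -0.7, 4.5]
width: -0.0001
gripper_force: 3.3
```

```bash
python3 - <<'E'
from h import *
st([-.155,0,.183])
for n in("top","side"):
    p,d=imaging.get_image(n); X=U(cloud(n,d))
    P=X[(abs(X[...,1])<.14)&(X[...,2]>.150)&(X[...,2]<.158)&(X[...,0]<-.09)&(X[...,0]>-.14)&(abs(X[...,1])>.06)]; print(n,"front",np.percentile(P[:,0],[3,50,97]))
    P=X[(abs(X[...,1])>.03)&(abs(X[...,1])<.055)&(X[...,2]>.12)&(X[...,2]<.14)&(X[...,0]<-.13)&(X[...,0]>-.2)]; print("bar",len(P),np.median(P,0) if len(P) else 0)
E
```

```text
t 14.8 tcpU [-0.1588 -0.0008  0.1838] F [-5.8 -0.7  4.5] w -0.0001 gf 3.2751627266407013
drot [-0.057  0.    -0.033]
dp [0.004 0.019 0.004]
top front [-0.10371801 -0.09716866 -0.09046327]
bar 0 0
side front [-0.10327518 -0.09681008 -0.09052733]
bar 46 [-0.13819134  0.04093483  0.135038  ]
```

Force rose to 5.8 N without any motion, so the drawer is at its stop. One more small push, then I retreat.

Emit:
servo_tool(
  moves=[
    {"dp": [0, 0.01, 0], "delta_rot": [0, 0, 0], "fingers": 0},
    {"dp": [0, 0, 0], "delta_rot": [0, 0, 0], "fingers": 0},
    {"dp": [0, -0.05, 0], "delta_rot": [0, 0, 0], "fingers": 0},
    {"dp": [0, -0.1, -0.05], "delta_rot": [0, 0, 0], "fingers": 0},
    {"dp": [0, -0.2, -0.15], "delta_rot": [0, 0, 0], "fingers": 0},
  ],
)

```text
clock: 15.4
position: [0.4945, -0.0936, 0.2221]
ee_rot: [-0.001, 0.668, 0.744, -0.0]
contact_force: [0.0, -0.6, 0.5]
width: 0.0004
gripper_force: 0.0
```

Emit:
servo_tool(
  moves=[
    {"dp": [0, -0.2, -0.15], "delta_rot": [0, 0, 0], "fingers": 0},
    {"dp": [0, -0.2, -0.15], "delta_rot": [0, 0, 0], "fingers": 0},
    {"dp": [0, -0.1, 0], "delta_rot": [0, 0, 0], "fingers": 0},
    {"dp": [0, 0, 0], "delta_rot": [0, 0, 0], "fingers": 0},
    {"dp": [0, 0, 0], "delta_rot": [0, 0, 0], "fingers": 0},
  ],
)

```text
clock: 15.9
position: [0.3952, -0.1045, 0.2842]
ee_rot: [0.001, 0.668, 0.744, 0.001]
contact_force: [-0.1, 0.1, 0.1]
width: 0.0001
gripper_force: 0.0
```

```bash
python3 - <<'E'
from h import *
st()
o=[]
for n in("top","side"):
    p,d=imaging.get_image(n); X=U(cloud(n,d)); o.append(p[100:300,190:450] if n=="top" else p[100:300,160:420])
    P=X[(abs(X[...,1])<.14)&(X[...,2]>.150)&(X[...,2]<.158)&(X[...,0]<-.09)&(X[...,0]>-.14)&(abs(X[...,1])>.06)]; print(n,"front",np.percentile(P[:,0],[3,50,97]))
    P=X[(abs(X[...,1])<.13)&(X[...,2]>.01)&(X[...,2]<.05)&(X[...,0]<-.09)&(X[...,0]>-.18)]; print("low",len(P),np.percentile(P[:,0],[3,50,97]) if len(P) else 0)
    c=X[(abs(X[...,1])<.12)&(X[...,2]>.19)&(abs(X[...,0])<.1)]; print("case",np.percentile(c,[2,98],0).tolist())
cv2.imwrite("pics/g.png",cv2.resize(np.hstack(o),(800,308))[...,::-1])
E
```

```text
t 15.9 tcpU [-3.243e-01 -3.000e-04  2.842e-01] F [-0.1  0.1  0.1] w 0.0001 gf 0.0
drot [ 0.024  0.007 -0.047]
top front [-0.10372764 -0.097094   -0.09035482]
low 90 [-0.13375273 -0.11027147 -0.10398985]
case [[-0.011512667362502796, -0.06321040015874355, 0.19865252885411658], [0.058090866242479874, 0.08640189286795472, 0.20887076159346266]]
side front [-0.10324418 -0.09678108 -0.09054307]
low 219 [-0.14277421 -0.13328847 -0.10304164]
case [[-0.012270816146396916, -0.05931398376373881, 0.190554155367605], [0.06030714406743337, 0.08953254230045431, 0.2101731151158723]]
```

View pics/g.png

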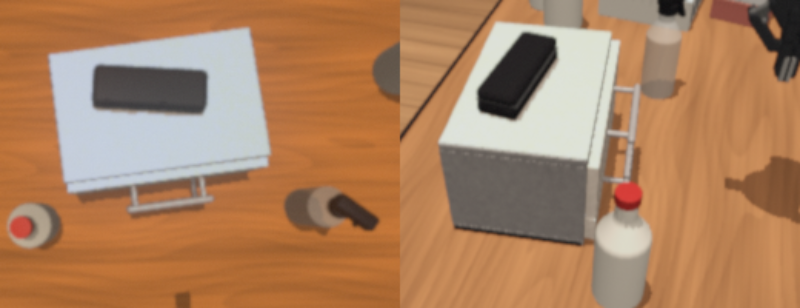

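The drawer is home and flush with the carcass (front at about (170,178) in the top half), the lower drawer is shut, and the case and both bottles have not moved. Handing in.

```bash
python3 -c "
from rig import manip
print(manip.sign_off())"
```

```text
the job is handed in; nothing more can be done
None
```

I pulled the top drawer fully out, pressed both lens tray covers down until they held shut (17 N and 15 N), pushed the drawer fully home and handed the job in at about 16 s; the lower drawer stayed shut and nothing else was disturbed.

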